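# Set the electrode gap in a wafer plating tank

## Task

Set the electrode gap in the empty plating tank: push the wafer jig along the tank's rails until its bar sits flush against both white spacer blocks, and push the copper anode along from the other side until its bar sits flush against the same two blocks. Just slide both hangers with your fingertips, gently, without lifting or tipping them off the rails, and leave the spare hanger at the end of the tank and everything else on the bench where it is.

Things in the scene. Friction and masses are not known exactly. Their poses are not given: they have to be found in the camera images.
- tank: Clear acrylic plating tank, fixed, drained: 250 mm wide over its rims (own x), 540 mm long (own y, -230 to +310 mm). Origin on the bench. Rim tops 170 mm above the bench; on each long rim lies a grey slide rail 14 mm wide at own x = -105 and +105 mm, its top 178 mm above the bench. A white deck, 75 mm wide, 170 mm up, closes the +y end
- spacers: Shield frame fixed on the rails: two white spacer blocks joined by a low crossbar, a grey shield plate hanging from it. Origin midway between the blocks at rail-top height, axes as the tank's. Each block is 28 mm wide (x), 60 mm long (y), 24 mm high, centred at own x = -105 and +105 mm. The hangers' bars stop against the blocks' end faces at own y = -30 and +30 mm
- wafer_jig: Loose hanger, 0.5 kg: white bar 260 (own x) x 22 (y) x 20 mm high lying across both rails on the spacers' -y side; black U handle on top (90 mm long, to 49 mm above the underside); below hangs a clear plate 140 x 130 x 12 mm with green seal ring and copper wafer. Origin: centre of the bar's underside, z up. Slides with dry friction, up to about its weight
- anode: Loose hanger, 0.7 kg: a like white bar (260 x 22 x 20 mm) across both rails on the spacers' +y side, before the spare hanger; two brass studs with wing nuts on top (to 36 mm above the underside, 35 mm either side of the middle), copper plate 110 x 110 x 6 mm hung below. Origin: centre of the bar's underside, x along the bar, z up. Slides like the jig
- spare_hanger: Spare hanger, loose, to be left alone: a like white bar (260 x 22 x 20 mm) with a black U handle and four thin steel hooks below, lying across the rails near the tank's +y end, beyond the anode. Origin at the centre of the bar's underside
- additive_bottle: Small amber bottle, 32 mm across and 62 mm high, standing on the white deck at the tank's +y end, to be left alone. Origin under its base
- beaker: Empty glass beaker 70 mm across, 90 mm high, on the bench, to be left alone. Origin under its base
- wash_bottle: White wash bottle 64 mm across, 170 mm high, on the bench, to be left alone. Origin under its base
- screw_jar: Clear jar with grey cap, 56 mm across, 55 mm high, on the bench, to be left alone. Origin under its base
- driver: Screwdriver lying on the bench, to be left alone. Origin under its middle, x along it
- wafer_box: Flat round white wafer box 120 mm across, 24 mm high, on the bench, to be left alone. Origin under its base

How it is judged:
By the outcome, as a careful person would: the job done as asked, in the order asked, and still so for the second after the job is handed in, with the robot touching nothing.
It also fails if it takes over 45 s, if anything falls off the work surface, if the arm or the gripper's body presses on something with over 40 N, if the wrist force passes 120 N, or if a joint passes its speed limit or range.

## Robot

A 7-joint arm with a two-finger parallel gripper is mounted at the origin on the work surface. World frame = base frame: x ahead of the robot, y to its left, z up, the work surface at z = 0. Lengths are in m, angles in rad, forces in N, time in s.
With the tool pointing down it reaches from about 0.4 to 0.85 m from the base axis. Payload 4.4 kg.
Tool frame: the origin (TCP) lies between the finger pads; the fingertips stand 19 mm ahead of it and the grasp point (between the pads) is the TCP; z points along the fingers, y is the line along which they close (so a half turn about z gives the same grasp; the last joint's range is limited). The gripper opens to 94 mm and grips with 3 to 60 N. Pads are 16 mm wide; open, the fingers measure 119 mm over their backs; the gripper's body (75 mm by 177 mm) begins 78 mm behind the grasp point.
Start: joints at [1.09, 0.628, 0.038, 1.517, -0.027, 0.996, -0.02], TCP at [0.262, -0.595, 0.224] pointing down, gripper open.
Joint ranges: [-3.06, 3.06], [-0.37, 2.12], [-1.25, 1.32], [0.18, 2.47], [-1.1, 4.24], [0.23, 1.98], [-2.94, 2.94]. Speed limits (rad/s): [2.57, 2.57, 3.14, 3.14, 3.14, 3.14, 3.14].

## Interface

Orientations are given as a rotation vector (axis times angle).
In Python, from plant import get_obs, snapshot, get_calibration, job_done, search_frame, silhouettes gives the robot as it stands. The module is installed in compiled form; this text tells all that it offers.
- The arm moves only by the tool move_arm, never from a script. Its argument "deltas" is one flat list of numbers, 5 for each row, row after row: the closure, from 0 (fully open) to 1 (shut), then the shift along the tool's x, y, z in cm, then the turn about the tool's z in degrees. A call has 1 to 20 rows; each row is the pose to reach, as a shift and turn from the pose commanded when the call began, along the tool's axes at that moment; what a row does not reach only later rows make up. A row lasts 1/10 s, in which the tool goes at most 50 mm and 8.59 degrees, less where a joint would pass 70% of its speed; a pose out of reach is approached as far as the arm can. A call with a gripper value outside its range is refused whole. The fingers move at their own pace and stop on an object; "force" is the grip in N (left out, the last holds). Time passes only in rows, so rows that repeat a pose let the fingers close. It gives the time, the measured TCP pose, the force, the opening and the grip force at its end, in the units of the state.
- get_obs(): the state, without advancing time (a new reading comes with each control period).
- snapshot(name): name is "scene" or "top" or "wrist"; returns (picture, depth): 400x640x3 uint8, red, green, blue; 400x640 float32, m along the optical axis (not along the pixel's ray), 0 where there is no reading.
- get_calibration(name): a dict with "fovy" (degrees; the focal length in pixels is half the picture's height over the tangent of half this angle, whatever the lens; pixels are square), "cx", "cy" (the principal point, pixels), "world_to_cam" (4x4, takes a point from world to camera coordinates); the wrist camera has in their place "T_tool_cam" (4x4, takes a point from camera to tool coordinates, whose origin is the TCP and whose axes are the flange's). Camera axes: x right, y up, looking along -z (the intrinsics and any distortion apply to the point x, -y, -z); pixel columns grow to the right and rows downward; lengths in m; the calibration is good to about 2 mm. A picture is of the moment at which its call begins: read the wrist's pose just before it. get_calibration takes no time and is no camera call.
- job_done(): hands the job in; it is judged then, once.
Trained networks look in the newest picture that a camera, given by its name, has taken for a name from the list of things; names that differ only in an ending like _2 or _b are one class to them, and where a whole thing is asked for, a point or a joint stands for the part that bears it (a point fixed in the world has none). Each returns a list of dicts, best first, with "p" (0 to 1); they miss things now and then, are a little off and sometimes report something else, mostly with a low value. They report only what shows in the picture. A call takes as long as a camera call.
- search_frame(label, camera): "position" ([column, row] in pixels, amid what is visible of it).
- silhouettes(label, camera): "region" (400x640 bool, what is visible of it) and "position" ([column, row] in pixels, amid what is visible of it).
The state is a dict: "t": time; "joints": joint angles; "joint_velocities": joint speeds; "effort": joint torques, N m; "tool_pos": TCP position; "tcp_rot": TCP orientation; "ft_force": force on the tool from outside, world axes, zero at the start; "wrist_torque": the same for the moment, N m; "finger_gap": finger opening in m; "grip_force": force on a finger pad.
Only numpy, scipy, OpenCV 4.12 (cv2) and the standard library are available. Lean on these libraries where they do the work, as an engineer would, in place of code of your own. Each camera call takes 0.05 s, during which the arm holds its last target. There are 200 camera calls.

## Working session

There is one attempt and no reset: what is moved stays moved. The work goes in short steps, Python scripts to look and compute and a tool call to move; the robot and the scene stay as the last step left them, time stands still between calls to the robot, and variables do not carry over. Pictures are saved under pics/ and viewed, at most 10 in all, crops included, and the job is handed in when it is done.

Besides the shell and the picture viewer there is one more tool, called after "Emit:" by a JSON object that holds its "api" and its "payload". move_arm: Moves the arm, as the interface text tells. Its arguments: {"type":"object","properties":{"deltas":{"type":"array","items":{"type":"number"}},"force":{"type":"number"}},"required":["deltas"]}

```bash
mkdir -p pics
cat > h.py <<'E'
import numpy as np, cv2
from plant import *
from scipy.spatial.transform import Rotation as R
def cam(name):
    o=get_obs(); im,d=snapshot(name); c=get_calibration(name)
    f=200/np.tan(np.radians(c["fovy"])/2)
    if name=="wrist":
        T=np.eye(4);T[:3,:3]=R.from_rotvec(o["tcp_rot"]).as_matrix();T[:3,3]=o["tool_pos"]
        W=T@c["T_tool_cam"]
    else: W=np.linalg.inv(c["world_to_cam"])
    v,u=np.mgrid[:400,:640]
    cx,cy=c.get("cx",320),c.get("cy",200)
    P=np.stack([(u-cx)/f*d,-(v-cy)/f*d,-d],-1)@W[:3,:3].T+W[:3,3]
    P[d==0]=np.nan
    return im,d,P
def save(n,im): cv2.imwrite("pics/"+n,im[...,::-1])
E
python3 - <<'E'
from h import *
o=get_obs();print({k:np.round(v,3) for k,v in o.items()}); print(R.from_rotvec(o["tcp_rot"]).as_matrix().round(3))
print(get_calibration("top"))
for n in("top","scene"):
    im,d,P=cam(n); save(n+"0.png",im); np.save(n+"P.npy",P)
    for l in("spacers","wafer_jig","anode","spare_hanger","tank","additive_bottle","wash_bottle"):
        for r in silhouettes(l,n)[:2]:
            m=r["region"]; q=P[m]; q=q[~np.isnan(q[:,0])]
            print(n,l,round(r["p"],2),np.round(r["position"]),len(q),np.nanmedian(q,0).round(3) if len(q) else None, np.percentile(q[:,2],95).round(3) if len(q) else None)
E
```

```text
{'t': np.float64(0.0), 'joints': array([ 1.09 ,  0.629,  0.038,  1.518, -0.027,  0.996, -0.02 ]), 'joint_velocities': array([ 0.003,  0.   , -0.001, -0.001,  0.002,  0.   , -0.001]), 'effort': array([ 0.0000e+00, -5.4972e+01,  1.1440e+00, -1.8663e+01, -5.2000e-02,
        2.4000e-02,  0.0000e+00]), 'tool_pos': array([ 0.262, -0.594,  0.224]), 'tcp_rot': array([-3.072e+00, -6.460e-01,  1.000e-03]), 'ft_force': array([-0.117,  0.815,  0.086]), 'wrist_torque': array([-0.027,  0.013, -0.03 ]), 'grip_force': np.float64(0.0), 'finger_gap': np.float64(0.094)}
[[ 0.915  0.403 -0.001]
 [ 0.403 -0.915  0.002]
 [-0.    -0.002 -1.   ]]
{'fovy': 42.879441896643684, 'cx': 329.8506911818717, 'cy': 202.12782603371278, 'world_to_cam': array([[-0.01584597, -0.99984062,  0.00822486,  0.00931742],
       [ 0.99336255, -0.01480495,  0.11406866, -0.45346072],
       [-0.11392871,  0.0099778 ,  0.99343882, -1.72603811],
       [ 0.        ,  0.        ,  0.        ,  1.        ]])}
top spacers 0.75 [356. 153.] 804 [ 0.586 -0.085  0.196] 0.206
top spacers 0.74 [443. 250.] 422 [ 0.287 -0.382  0.032] 0.091
to
[... 245 characters left out ...]
pare_hanger 0.78 [287. 146.] 627 [0.612 0.13  0.197] 0.226
top tank 0.75 [340. 154.] 9911 [ 0.604 -0.036  0.104] 0.177
top additive_bottle 0.52 [267. 131.] 115 [0.653 0.191 0.208] 0.233
top wash_bottle 0.58 [173. 215.] 466 [0.416 0.503 0.111] 0.169
scene spacers 0.97 [339. 230.] 1885 [ 0.584 -0.09   0.186] 0.202
scene wafer_jig 0.9 [302. 248.] 2329 [ 0.562 -0.209  0.184] 0.22
scene anode 0.66 [366. 210.] 1391 [0.602 0.016 0.188] 0.203
scene spare_hanger 0.66 [402. 187.] 916 [0.635 0.124 0.196] 0.223
scene tank 0.95 [330. 265.] 13908 [ 0.65  -0.163  0.115] 0.176
scene additive_bottle 0.52 [424. 180.] 214 [0.667 0.184 0.2  ] 0.23
scene wash_bottle 0.61 [399. 156.] 529 [0.437 0.498 0.089] 0.163
```

View pics/top0.png

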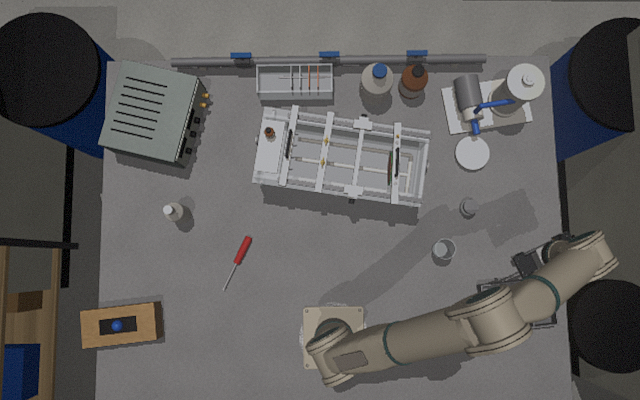

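View pics/scene0.png

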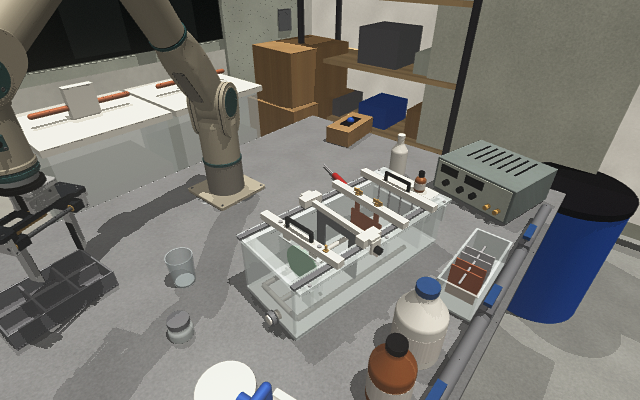

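Run:
```python
from h import *
P=np.load("topP.npy")
im,d,P=cam("top")
for l in("spacers","wafer_jig","anode","spare_hanger"):
    m=silhouettes(l,"top")[0]["region"]; q=P[m]; q=q[(q[:,2]>.188)&(q[:,2]<.21)]
    (c,s,a)=cv2.minAreaRect((q[:,:2]*1000).astype(np.float32))
    print(l,len(q),np.round(c),np.round(s),round(a,1),"boxpts",np.round(cv2.boxPoints((c,s,a))).tolist())
```

```text
spacers 631 [575. -86.] [ 59. 263.] 80.3 boxpts [[440.0, -93.0], [700.0, -137.0], [710.0, -79.0], [450.0, -34.0]]
wafer_jig 489 [ 554. -203.] [ 23. 259.] 85.7 boxpts [[424.0, -205.0], [683.0, -224.0], [685.0, -202.0], [426.0, -182.0]]
anode 552 [594.  21.] [ 22. 259.] 80.0 boxpts [[464.0, 32.0], [720.0, -13.0], [724.0, 9.0], [468.0, 54.0]]
spare_hanger 435 [615. 132.] [ 23. 254.] 80.4 boxpts [[488.0, 142.0], [738.0, 99.0], [742.0, 122.0], [492.0, 164.0]]
```

The top view shows the tank amid the picture: jig bar at column ~397, spacers ~356, anode ~324, spare ~287. The scene view agrees. The tank is yawed about -9.9°, and the jig is skewed about 5.5° from it, with its near end lagging. The plan is to rise, turn the closing line parallel to the bars, and hover behind the jig.

Emit:
{"api": "move_arm", "payload": {"deltas": [0,0,0,-3,0,0,0,0,-7.6,0,0,3,-1.5,-7.6,-4,0,6,-3,-7.6,-9,0,10,-5,-7.6,-15,0,14,-7,-7.6,-21,0,18,-9,-7.6,-27,0,22,-11,-7.6,-33,0,26,-13,-7.6,-39,0,30,-15,-7.6,-45,0,34,-17,-7.6,-51,0,37,-18.6,-7.6,-54,0,39,-19.7,-7.6,-56.4,0,40,-20.2,-7.6,-56.4,0,40,-20.2,-7.6,-56.4,0,40,-20.2,-7.6,-56.4]}}

```text
t: 2.65
tool_pos: [0.5458, -0.2504, 0.3004]
tcp_rot: [2.406, 2.02, -0.002]
ft_force: [-0.1, -0.6, 0.1]
finger_gap: 0.094
grip_force: 0.0
```

Run:
```python
from h import *
o=get_obs();Rm=R.from_rotvec(o["tcp_rot"]).as_matrix();print(o["t"],o["tool_pos"].round(4));print(Rm.round(3),o["joints"].round(2),o["ft_force"].round(2))
im,d,P=cam("wrist");save("w1.png",im)
for l in("spacers","wafer_jig","anode"):
    for r in silhouettes(l,"wrist")[:1]:
        q=P[r["region"]]; q=q[(q[:,2]>.188)&(q[:,2]<.21)]
        (c,s,a)=cv2.minAreaRect((q[:,:2]*1000).astype(np.float32))
        print(l,round(r["p"],2),len(q),np.round(c),np.round(s),round(a,1),"tool mm",np.round((np.r_[np.array(c)/1000,.2]-o["tool_pos"])@Rm*1000))
```

```text
2.65 [ 0.5458 -0.2504  0.3004]
[[ 0.173  0.985 -0.001]
 [ 0.985 -0.173 -0.001]
 [-0.001 -0.001 -1.   ]] [ 0.55  0.49 -0.26  1.56  0.14  1.11  0.08] [-0.06 -0.57  0.09]
spacers 0.89 2953 [ 576. -103.] [ 23. 261.] 80.6 tool mm [151.   5. 100.]
wafer_jig 0.91 6677 [ 558. -203.] [ 22. 260.] 85.7 tool mm [ 49.   4. 100.]
anode 0.57 2941 [ 576. -103.] [ 23. 261.] 80.6 tool mm [151.   5. 100.]
```

View pics/w1.png

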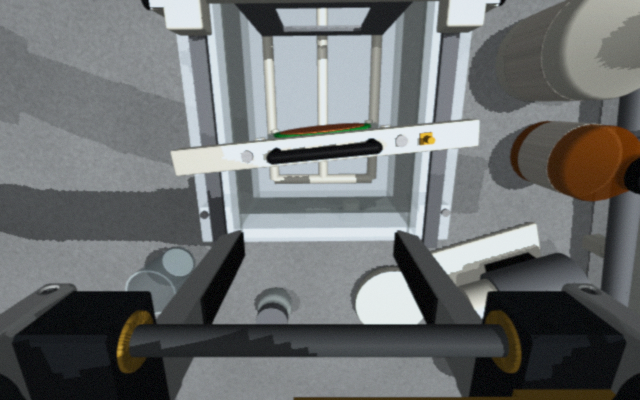

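The wrist view shows the skewed jig bar at (325,147), the rails at columns ~205 and 455, and the block faces at the top around row 30. The fingers sit behind the bar, so I can go down 10 cm and start a slow push.

Emit:
{"api": "move_arm", "payload": {"deltas": [0,0,0.4,3,0,0,0,0.4,6,0,0,0,0.4,8.5,0,0,0,0.4,10,0,0,0,0.4,10,0,0,1,0.4,10,0,0,2,0.4,10,0,0,2.3,0.4,10,0,0,2.6,0.4,10,0,0,2.9,0.4,10,0,0,3.2,0.4,10,0,0,3.5,0.4,10,0,0,3.8,0.4,10,0,0,4.1,0.4,10,0,0,4.4,0.4,10,0,0,4.7,0.4,10,0,0,5.0,0.4,10,0,0,5.3,0.4,10,0,0,5.6,0.4,10,0,0,5.9,0.4,10,0]}}

```text
t: 4.85
tool_pos: [0.5609, -0.1927, 0.2011]
tcp_rot: [2.404, 2.019, -0.0]
ft_force: [-0.7, -5.8, 3.5]
finger_gap: 0.0942
grip_force: 2.7
```

Emit:
{"api": "move_arm", "payload": {"deltas": [0,0.3,0,0,0,0,0.6,0,0,0,0,0.9,0,0,0,0,1.2,0,0,0,0,1.5,0,0,0,0,1.8,0,0,0,0,2.1,0,0,0,0,2.4,0,0,0,0,2.7,0,0,0,0,3.0,0,0,0,0,3.3,0,0,0,0,3.5,0,0,0,0,3.7,0,0,0,0,3.7,0,0,0]}}

```text
t: 6.25
tool_pos: [0.5674, -0.1557, 0.201]
tcp_rot: [2.404, 2.02, 0.0]
ft_force: [-0.9, -4.6, 4.2]
finger_gap: 0.0939
grip_force: 2.3
```

```bash
cat > m.py <<'E'
from h import *
o=get_obs();Rm=R.from_rotvec(o["tcp_rot"]).as_matrix();print(o["t"],o["tool_pos"].round(4),o["ft_force"].round(2))
for n in("wrist","top"):
  im,d,P=cam(n);import sys;save(sys.argv[1]+n+".png",im)
  for l in("spacers","wafer_jig","anode","spare_hanger"):
    for r in silhouettes(l,n)[:1]:
        q=P[r["region"]]; q=q[(q[:,2]>.188)&(q[:,2]<.21)]
        if len(q)<20: continue
        (c,s,a)=cv2.minAreaRect((q[:,:2]*1000).astype(np.float32))
        print(n,l,round(r["p"],2),len(q),np.round(c),np.round(s),round(a,1),"tool mm",np.round((np.r_[np.array(c)/1000,.2]-o["tool_pos"])@Rm*1000))
E
python3 m.py a
```

```text
6.25 [ 0.5674 -0.1557  0.201 ] [-0.89 -4.6   4.24]
wrist spacers 0.73 27649 [579. -84.] [ 60. 257.] 80.6 tool mm [72. -1.  1.]
wrist wafer_jig 0.68 16622 [ 572. -135.] [ 23. 260.] 80.0 tool mm [21.  0.  1.]
top spacers 0.8 643 [575. -85.] [ 60. 262.] 80.8 tool mm [71. -5.  1.]
top wafer_jig 0.77 190 [ 535. -130.] [ 22. 196.] 80.4 tool mm [ 20. -36.   1.]
top anode 0.7 493 [594.  21.] [ 22. 255.] 79.8 tool mm [178.  -4.   1.]
top spare_hanger 0.64 481 [616. 132.] [ 23. 259.] 80.1 tool mm [292.  -2.   1.]
```

View pics/awrist.png

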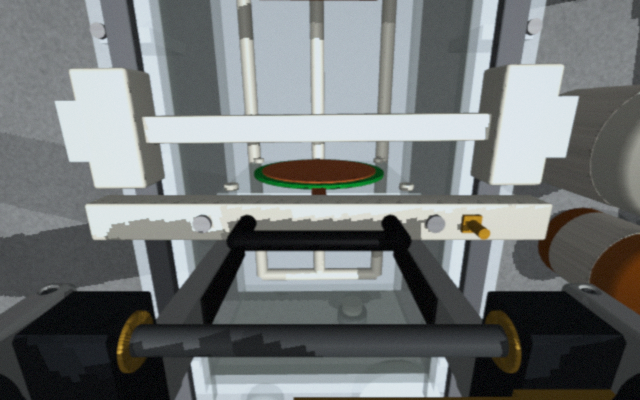

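The jig bar is now square and about 10 mm short of the blocks (bar at row ~215, block faces at row ~185). I'll close the rest in small steps.

Emit:
{"api": "move_arm", "payload": {"deltas": [0,0.2,0,0,0,0,0.4,0,0,0,0,0.55,0,0,0,0,0.7,0,0,0,0,0.8,0,0,0,0,0.8,0,0,0]}}

```text
t: 7.35
tool_pos: [0.5685, -0.1476, 0.2008]
tcp_rot: [2.404, 2.021, -0.0]
ft_force: [-0.5, -4.3, 3.3]
finger_gap: 0.0938
grip_force: 2.4
```

Emit:
{"api": "move_arm", "payload": {"deltas": [0,0.1,0,0,0,0,0.1,0,0,0]}}

```text
t: 7.55
tool_pos: [0.5686, -0.1467, 0.2008]
tcp_rot: [2.404, 2.021, -0.0]
ft_force: [-2.0, -4.6, 4.1]
finger_gap: 0.0941
grip_force: 2.6
```

Emit:
{"api": "move_arm", "payload": {"deltas": [0,0.1,0,0,0,0,0.1,0,0,0]}}

```text
t: 7.75
tool_pos: [0.5687, -0.1462, 0.2007]
tcp_rot: [2.404, 2.021, -0.001]
ft_force: [-0.5, -6.1, 3.9]
finger_gap: 0.0943
grip_force: 2.9
```

Emit:
{"api": "move_arm", "payload": {"deltas": [0,0.1,0,0,0,0,0.1,0,0,0]}}

```text
t: 7.95
tool_pos: [0.5688, -0.1461, 0.2008]
tcp_rot: [2.403, 2.02, -0.002]
ft_force: [-0.3, -7.1, 3.1]
finger_gap: 0.0939
grip_force: 3.7
```

Emit:
{"api": "move_arm", "payload": {"deltas": [0,0.1,0,0,0,0,0.1,0,0,0]}}

```text
t: 8.15
tool_pos: [0.5688, -0.146, 0.2008]
tcp_rot: [2.402, 2.02, -0.004]
ft_force: [-0.5, -8.3, 4.0]
finger_gap: 0.0938
grip_force: 4.4
```

Emit:
{"api": "move_arm", "payload": {"deltas": [0,0.2,0,0,0,0,0.3,0,0,0,0,0.3,0,0,0]}}

```text
t: 8.45
tool_pos: [0.569, -0.1455, 0.2008]
tcp_rot: [2.4, 2.019, -0.008]
ft_force: [-0.8, -14.5, 5.2]
finger_gap: 0.0938
grip_force: 6.5
```

```bash
python3 m.py b
python3 - <<'E'
import cv2
i=cv2.imread("pics/bwrist.png");cv2.imwrite("pics/bc.png",cv2.resize(i[50:260],None,fx=1.25,fy=1.25))
E
```

```text
8.45 [ 0.569  -0.1455  0.2008] [ -0.85 -14.48   5.25]
wrist spacers 0.64 26522 [580. -84.] [ 60. 261.] 80.4 tool mm [62. -0.  0.]
wrist wafer_jig 0.68 15995 [ 575. -114.] [ 47. 261.] 81.0 tool mm [32.  1.  1.]
top spacers 0.17 489 [617. 132.] [ 23. 261.] 80.2 tool mm [281.  -1.  -1.]
top wafer_jig 0.61 154 [ 518. -115.] [ 24. 154.] 80.9 tool mm [ 21. -56.   1.]
top anode 0.9 541 [594.  21.] [ 22. 259.] 80.0 tool mm [168.  -4.  -0.]
top spare_hanger 0.83 476 [617. 132.] [ 23. 257.] 80.2 tool mm [281.  -0.  -1.]
```

View pics/bc.png

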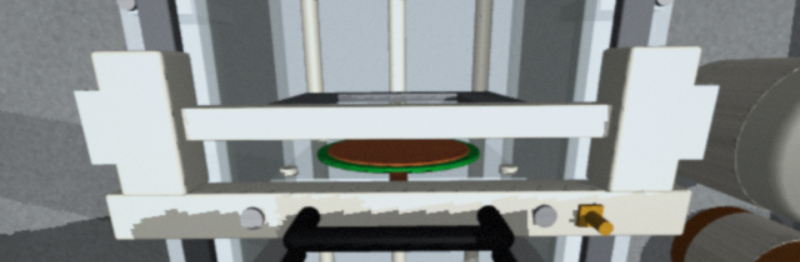

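Both block faces are now covered by the jig bar with no gap on either side (crop row ~190), and the force was rising. Next I back off, lift, cross over, and come down between the anode and the spare.

Emit:
{"api": "move_arm", "payload": {"deltas": [0,-0.5,0,0,0,0,-1.5,0,0,0,0,-3,0,0,0,0,-3,0,-3,0,0,-3,0,-6.5,0,0,-3,0,-10,0,0,0,0,-10,0,0,4,0,-10,0,0,8,0,-10,0,0,12,0,-10,0,0,16,0,-10,0,0,19,0,-10,0,0,20.6,0,-10,0,0,20.6,0,-10,0,0,20.6,0,-10,0]}}

```text
t: 10.45
tool_pos: [0.6046, 0.0609, 0.3001]
tcp_rot: [2.405, 2.021, -0.002]
ft_force: [-0.8, 0.2, 0.6]
finger_gap: 0.0937
grip_force: 0.0
```

```bash
python3 m.py c
```

```text
10.45 [0.6046 0.0609 0.3001] [-0.82  0.23  0.61]
wrist spacers 0.91 967 [579. -86.] [ 65. 236.] 80.6 tool mm [-149.   -0.  100.]
wrist wafer_jig 0.62 720 [661. 193.] [29. 33.] 58.1 tool mm [140.  33. 100.]
wrist anode 0.66 5296 [598.  22.] [ 23. 259.] 79.9 tool mm [-39.   0. 100.]
wrist spare_hanger 0.89 6844 [621. 133.] [ 21. 260.] 80.0 tool mm [ 74.   4. 100.]
top spacers 0.79 447 [584. -87.] [ 60. 255.] 80.7 tool mm [-149.    5.  100.]
top wafer_jig 0.64 474 [ 569. -126.] [ 25. 260.] 79.6 tool mm [-190.   -3.  100.]
top spare_hanger 0.7 325 [584. 137.] [ 23. 193.] 80.2 tool mm [ 72. -34. 100.]
```

View pics/cwrist.png

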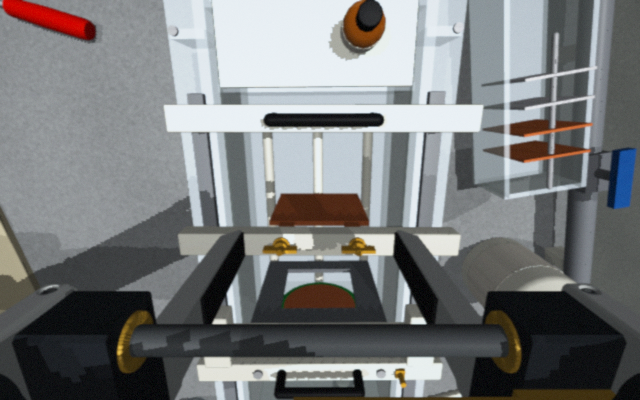

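The wrist view shows the anode at (320,240), the spare bar clear at row ~118, and the bottle untouched. The jig measures 41 mm from the spacer centre, which is flush. Now down, then push the anode the other way.

Emit:
{"api": "move_arm", "payload": {"deltas": [0,0,0,3,0,0,0,0,6,0,0,0,0,8.5,0,0,0,0,10,0,0,0,0,10,0,0,-0.8,0,10,0,0,-1.4,0,10,0,0,-1.7,0,10,0,0,-2.0,0,10,0,0,-2.3,0,10,0,0,-2.6,0,10,0,0,-2.9,0,10,0,0,-3.2,0,10,0,0,-3.5,0,10,0,0,-3.8,0,10,0,0,-4.1,0,10,0,0,-4.4,0,10,0,0,-4.7,0,10,0,0,-5.0,0,10,0,0,-5.3,0,10,0]}}

```text
t: 12.95
tool_pos: [0.5966, 0.0133, 0.2013]
tcp_rot: [-2.401, -2.025, -0.006]
ft_force: [1.5, 4.6, 2.2]
finger_gap: 0.0942
grip_force: 2.7
```

Emit:
{"api": "move_arm", "payload": {"deltas": [0,-0.3,0,0,0,0,-0.6,0,0,0,0,-0.9,0,0,0,0,-1.2,0,0,0,0,-1.5,0,0,0,0,-1.8,0,0,0,0,-2.1,0,0,0,0,-2.4,0,0,0,0,-2.6,0,0,0,0,-2.7,0,0,0,0,-2.7,0,0,0]}}

```text
t: 14.05
tool_pos: [0.592, -0.0136, 0.2013]
tcp_rot: [-2.401, -2.025, -0.006]
ft_force: [0.9, 4.9, 2.7]
finger_gap: 0.0942
grip_force: 2.5
```

```bash
python3 m.py d
```

```text
14.05 [ 0.592  -0.0136  0.2013] [0.85 4.92 2.68]
wrist spacers 0.71 1060 [581. -86.] [ 65. 214.] 80.6 tool mm [-73.   1.   1.]
wrist wafer_jig 0.74 4746 [ 574. -105.] [ 31. 191.] 81.3 tool mm [-93.  -2.   1.]
wrist anode 0.83 11502 [589. -32.] [ 24. 261.] 80.5 tool mm [-19.   0.   1.]
top spacers 0.57 50 [654. 192.] [27. 31.] 15.0 tool mm [213.  26.   2.]
top wafer_jig 0.62 223 [ 625. -134.] [ 22. 146.] 80.5 tool mm [-113.   53.    1.]
top spare_hanger 0.61 494 [617. 132.] [ 23. 259.] 80.1 tool mm [147.  -0.   2.]
```

Emit:
{"api": "move_arm", "payload": {"deltas": [0,-0.2,0,0,0,0,-0.4,0,0,0,0,-0.6,0,0,0,0,-0.7,0,0,0,0,-0.8,0,0,0,0,-0.8,0,0,0]}}

```text
t: 15.15
tool_pos: [0.5906, -0.0215, 0.2013]
tcp_rot: [-2.401, -2.025, -0.006]
ft_force: [0.8, 4.6, 2.8]
finger_gap: 0.0941
grip_force: 2.6
```

Emit:
{"api": "move_arm", "payload": {"deltas": [0,-0.1,0,0,0,0,-0.2,0,0,0,0,-0.2,0,0,0]}}

```text
t: 15.45
tool_pos: [0.5903, -0.0235, 0.2013]
tcp_rot: [-2.401, -2.025, -0.006]
ft_force: [0.8, 4.4, 2.2]
finger_gap: 0.0938
grip_force: 2.6
```

Emit:
{"api": "move_arm", "payload": {"deltas": [0,-0.1,0,0,0,0,-0.2,0,0,0,0,-0.2,0,0,0]}}

```text
t: 15.75
tool_pos: [0.5901, -0.0238, 0.2013]
tcp_rot: [-2.399, -2.026, -0.008]
ft_force: [1.6, 7.8, 2.3]
finger_gap: 0.0941
grip_force: 3.9
```

Contact. I'll press a little more, as I did for the jig, then check.

Emit:
{"api": "move_arm", "payload": {"deltas": [0,-0.2,0,0,0,0,-0.4,0,0,0,0,-0.4,0,0,0]}}

```text
t: 16.05
tool_pos: [0.59, -0.0243, 0.2013]
tcp_rot: [-2.394, -2.028, -0.014]
ft_force: [2.5, 12.9, 0.9]
finger_gap: 0.0939
grip_force: 6.5
```

Emit:
{"api": "move_arm", "payload": {"deltas": [0,0.5,0,0,0,0,1.5,0,0,0,0,3,0,0,0,0,3,0,-3,0,0,3,0,-6.5,0,0,3,0,-10,0,0,3,0,-10,0,0,3,0,-10,0]}}

```text
t: 16.85
tool_pos: [0.5936, -0.002, 0.3009]
tcp_rot: [2.403, 2.022, 0.001]
ft_force: [0.6, 0.2, -0.8]
finger_gap: 0.0939
grip_force: 0.0
```

```bash
python3 m.py e
python3 - <<'E'
import cv2
i=cv2.imread("pics/etop.png");cv2.imwrite("pics/ec.png",cv2.resize(i[95:225,240:440],None,fx=4,fy=4,interpolation=2))
E
```

```text
16.85 [ 0.5936 -0.002   0.3009] [ 0.61  0.19 -0.83]
wrist spacers 0.75 3210 [579. -84.] [ 61. 262.] 80.5 tool mm [-84.  -1. 101.]
wrist wafer_jig 0.58 3249 [ 573. -120.] [ 16. 209.] 80.6 tool mm [-120.   -0.  101.]
wrist anode 0.74 5102 [587. -44.] [ 23. 259.] 80.4 tool mm [-42.   1. 101.]
wrist spare_hanger 0.66 9077 [621. 132.] [ 22. 260.] 80.1 tool mm [137.   4. 101.]
top spacers 0.64 174 [ 674. -112.] [42. 63.] 88.6 tool mm [-95.  98. 101.]
top wafer_jig 0.89 232 [ 618. -134.] [ 22. 158.] 80.6 tool mm [-125.   47.  101.]
top spare_hanger 0.82 432 [616. 132.] [ 23. 258.] 79.9 tool mm [136.  -1. 101.]
```

View pics/ewrist.png

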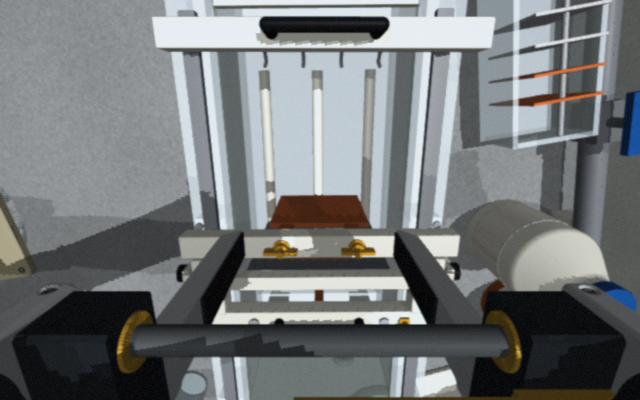

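The anode reads 42 mm from the spacer centre and is square, but the fingers hide the contact. I'll back off over the jig side for a clear look at both.

Emit:
{"api": "move_arm", "payload": {"deltas": [0,-4,0,-2,0,0,-8,0,-4,0,0,-12,0,-5,0,0,-15,0,-5,0,0,-17,0,-5,0,0,-18,0,-5,0,0,-18,0,-5,0,0,-18,0,-5,0]}}

```text
t: 18.15
tool_pos: [0.563, -0.1781, 0.3504]
tcp_rot: [-2.402, -2.024, -0.001]
ft_force: [-0.3, 0.2, -0.0]
finger_gap: 0.0939
grip_force: 0.0
```

```bash
python3 m.py f
python3 - <<'E'
import cv2
i=cv2.imread("pics/fwrist.png")
cv2.imwrite("pics/fc.png",cv2.resize(i[0:240,120:520],None,fx=2,fy=2,interpolation=2))
E
```

```text
18.15 [ 0.563  -0.1781  0.3504] [-0.31  0.24 -0.03]
wrist spacers 0.74 7836 [579. -84.] [ 60. 262.] 80.8 tool mm [ 95.   0. 151.]
wrist wafer_jig 0.6 4812 [ 573. -125.] [ 23. 259.] 80.7 tool mm [ 54.   1. 150.]
wrist anode 0.8 7233 [587. -44.] [ 23. 259.] 80.7 tool mm [136.   1. 151.]
top spacers 0.68 655 [576. -84.] [ 63. 264.] 80.6 tool mm [ 95.  -3. 151.]
top wafer_jig 0.56 442 [ 568. -124.] [ 25. 259.] 80.8 tool mm [ 54.  -4. 150.]
top anode 0.74 537 [583. -45.] [ 22. 258.] 80.7 tool mm [135.  -3. 151.]
top spare_hanger 0.72 485 [616. 132.] [ 23. 260.] 80.0 tool mm [314.   0. 151.]
```

View pics/fc.png

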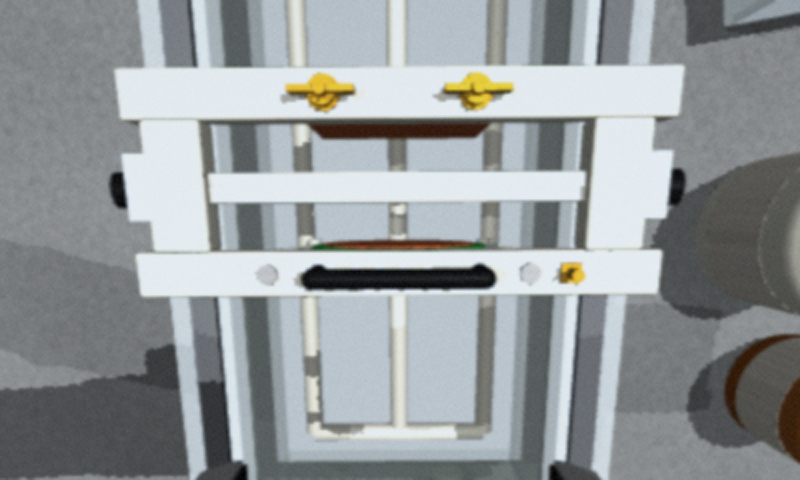

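Both bars sit flush on both blocks (crop rows ~118 and ~250, no gap at either end). Each measures 41 mm from the spacer centre at the same angle, the spare hasn't moved and the robot is clear.

```bash
python3 -c "
from plant import job_done
print(job_done())"
```

```text
the job is handed in; nothing more can be done
None
```

The wafer jig, then the anode, were slid flush against both spacer blocks (each bar measured 41 mm from the spacer centre, with no visible gap); the spare hanger measured unmoved, nothing else was touched, and the job was handed in at about 18 s.

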